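# Set the blade gap of a bench slicer with its gauge

### The job

Slide the steel gap gauge along the middle of the slicer's bed, under the raised blade bar, until its tip is fully home against the stop, and let go of it. Then turn the black knob clockwise until the blade just drags on the gauge: a light nip of about 10 N, clearly felt but never clamped hard. Leave the gauge nipped there, take the hand away, and leave the spanner and the screwdriver where they lie.

Things in the scene. Friction and masses are not known exactly. Their poses are not given: they have to be found in the camera images.
- gauge_grip (a point): Gap gauge, loose, 0.28 kg: a flat steel leaf 175 mm long (its x), 28 wide (y), 6 thick, lying flat, with an upright dark steel handle on it, 32 mm long (x), 12 thick (y), 40 high, to be pinched across y. This point is the handle's centre: 26 mm above the leaf's underside, 110 mm behind the leaf's tip (tip at +x), 65 mm ahead of its rear end.
- gauge: The same gauge; this origin is under the handle's centre, on the leaf's underside; same axes.
- bed: Slicer's level steel bed, fixed, 179 mm long (x from -145 to +34 mm), 60 wide. Origin on its top face (30 mm above the bench), under the blade bar, on the knob's axis. The gauge slides in towards +x from the open end at -x; fully home its handle's centre is at x = -80 mm, y = 0. The bed stands on a grey base 240 mm by 110 mm (x from -135 to +105 mm).
- stop (a point): Face of the stop, a lip 4 mm high across the bed at its x = +30 mm; this point is at the bed's top face. The blade bar (66 mm across y, 8 thick) hangs over the bed's x = 0, below a bridge 30 mm long in x, posts 76 mm apart, top 78 mm above the bench. The free gap under the blade is 8 to 14 mm at the start; it differs from machine to machine, and the knob's angle does not tell it.
- knob_grip (a point): Black adjusting knob on top of the bridge: a disc of 42 mm diameter with an upright bar grip on it, 42 mm long (its x), 13 thick (its y), 28 high, to be pinched across its thickness. This point is on the vertical axis, 107 mm above the bench; the bar reaches 11 mm higher, the disc's top is 16 mm lower. The point keeps its height as the knob turns.
- knob (a joint): Angle of the knob, rad; grows clockwise seen from above, which lowers the blade bar 6 mm per rad. It meets the gauge after 0.3 to 1.3 rad (machines differ). Steady friction of about 0.12 N m holds it where it is left; once the blade bears on the gauge, the nip grows by about 8 N per 0.1 rad and the moment needed to turn rises by 0.006 N m per N of nip. Tugged, a nipped gauge drags.
- driver_grip (a point): A bystander: screwdriver with a black handle, 170 mm long, lying on the bench between the slicer and the gauge; this point is on its handle.
- spanner_grip (a point): A bystander: steel open-ended spanner, 160 mm long, lying flat on the bench on the slicer's right; this point is on its shank.

How it is judged:
On the way:
1. the gauge lies flat on the bed, its tip within 6 mm of the stop, let go of and not yet nipped (x of gauge_grip in the frame of bed between -0.086 and -0.077 m and y of gauge_grip in the frame of bed between -0.01 and 0.01 m and z of gauge_grip in the frame of bed between 0.022 and 0.03 m and angle between gauge_grip's own z axis and vertical below 0.06 rad and contact force between the fingers and gauge below 0.1 N and contact force between bed and gauge below 5 N), for 0.2 s.
At the end, for the whole second after the job is handed in: the gauge lies in the gap, its tip within 6 mm of the stop, within 10 mm of the bed's middle line and 0.12 rad of its direction, at rest, nipped so that it bears on the bed with 6 to 20 N (its own weight is 2.4 to 3.2 N of that) (x of gauge_grip in the frame of bed between -0.086 and -0.077 m and y of gauge_grip in the frame of bed between -0.01 and 0.01 m and angle between the x axis of gauge_grip and the x axis of bed, either way round below 0.12 rad and contact force between bed and gauge between 6 and 20 N and linear speed of gauge below 0.01 m/s); the robot touches nothing.
It fails at once if the gauge is clamped on the bed with more than 30 N while the hand is at the knob (contact force between bed and gauge above 30 N and horizontal distance between the grasp point and bed below 0.04 m).
It fails at once if the spanner is moved by more than 30 mm (distance of spanner_grip from where it was at the start of the episode above 0.03 m).
It fails at once if the screwdriver is moved by more than 30 mm (distance of driver_grip from where it was at the start of the episode above 0.03 m).
It also fails if it takes over 72 s, if anything falls off the work surface, if the arm or the gripper's body presses on something with over 40 N, if the wrist force passes 120 N, or if a joint passes its speed limit or range.

### The arm

A 6-joint arm with a two-finger parallel gripper is mounted at the origin on the work surface. World frame = base frame: x ahead of the robot, y to its left, z up, the work surface at z = 0. Lengths are in m, angles in rad, forces in N, time in s.
With the tool pointing down it reaches from about 0.35 to 0.85 m from the base axis. Payload 8.1 kg.
Tool frame: the origin (TCP) lies at the centre of the arm's flange, where the gripper is bolted on; the fingertips stand 186 mm ahead of it and the grasp point (between the pads) lies 167 mm ahead of it; z points along the fingers, y is the line along which they close (so a half turn about z gives the same grasp; the last joint's range is limited). The gripper opens to 93 mm and grips with 3 to 60 N. Pads are 15 mm wide; open, the fingers measure 128 mm over their backs; the gripper's body (75 mm by 188 mm) begins 65 mm behind the grasp point.
Start: joints at [-1.355, 0.13, 1.488, -0, 1.523, -0.085], TCP at [0.178, -0.573, 0.405] pointing down, gripper open.
Joint ranges: [-2.96, 2.96], [-0.89, 2.26], [0.02, 2.5], [-1.34, 4.48], [0, 2.73], [-2.66, 2.66]. Speed limits (rad/s): [2.39, 2.39, 2.79, 3.14, 3.14, 3.14].

### API

Orientations are given as a rotation vector (axis times angle).
In Python, from plant import read_state, read_camera, camera_params, robot gives the robot as it stands.
- The arm moves only by the tool carry_out, never from a script. Its argument "targets" is a list of rows, each an object of numbers: "hand": the opening in per cent of the stroke, from 0 (shut) to 100 (fully open); "x", "y", "z": the shift along the tool's x, y, z in m; "ax", "ay", "az": the turn, a rotation vector about the tool's x, y, z in rad. In form: [{"hand": .., "x": .., "y": .., "z": .., "ax": .., "ay": .., "az": ..}, ...]. A call has 1 to 8 rows; each row is the pose to reach, as a shift and turn from the pose commanded when the call began, along the tool's axes at that moment; what a row does not reach only later rows make up. A row lasts 1/8 s, in which the tool goes at most 62.5 mm and 10.7 degrees, less where a joint would pass 70% of its speed; a pose out of reach is approached as far as the arm can. A call with a gripper value outside its range is refused whole. The fingers move at their own pace and stop on an object; "newtons" is the grip in N (left out, the last holds). Time passes only in rows, so rows that repeat a pose let the fingers close. It gives the time, the measured TCP pose, the force, the opening and the grip force at its end, in the units of the state.
- read_state(): the state, without advancing time (a new reading comes with each control period).
- read_camera(name): name is "scene" or "side" or "wrist"; returns (picture, depth): 400x640x3 uint8, blue, green, red; 400x640 float32, m along the optical axis (not along the pixel's ray), 0 where there is no reading.
- camera_params(name): a dict with "fx", "fy", "cx", "cy" (pixels), "k1" (the pictures are not rectified: a ray, as slopes to the right and down, at radius r is drawn at 1 + k1 r^2 times it, then the intrinsics apply), "position" and "rotation" of the camera in the world. Camera axes: x right, y up, looking along -z (the intrinsics and any distortion apply to the point x, -y, -z); pixel columns grow to the right and rows downward; lengths in m; the calibration is good to about 2 mm. A picture is of the moment at which its call begins: read the wrist's pose just before it. camera_params takes no time and is no camera call; for the wrist camera it gives the pose at the moment of the call.
- robot.close_job(): hands the job in; it is judged then, once.
The state is a dict: "t": time; "q": joint angles; "dq": joint speeds; "joint_torque": joint torques, N m; "tool_pos": TCP position; "orientation": TCP orientation; "force": force on the tool from outside, world axes, zero at the start; "wrist_torque": the same for the moment, N m; "opening": finger opening in m; "gripper_force": force on a finger pad.
Only numpy, scipy, OpenCV 4.12 (cv2) and the standard library are available. Lean on these libraries where they do the work, as an engineer would, in place of code of your own. Each camera call takes 0.05 s, during which the arm holds its last target. There are 200 camera calls.

## Working session

There is one attempt and no reset: what is moved stays moved. The work goes in short steps, Python scripts to look and compute and a tool call to move; the robot and the scene stay as the last step left them, time stands still between calls to the robot, and variables do not carry over. Pictures are saved under pics/ and viewed, at most 10 in all, crops included, and the job is handed in when it is done.

Besides the shell and the picture viewer there is one more tool, called after ">>>" as name(argument=value, ...), one argument or row to a line, values as JSON. carry_out: Moves the arm, as the interface text tells. Its arguments: {"type":"object","properties":{"targets":{"type":"array","items":{"type":"object","properties":{"hand":{"type":"number"},"x":{"type":"number"},"y":{"type":"number"},"z":{"type":"number"},"ax":{"type":"number"},"ay":{"type":"number"},"az":{"type":"number"}}}},"newtons":{"type":"number"}},"required":["targets"]}

```bash
mkdir -p pics; cat > h.py <<'E'
import numpy as np, cv2
from scipy.spatial.transform import Rotation as R
from plant import read_state, read_camera, camera_params, robot
def ray(c,u,v):
    a,b=(u-c["cx"])/c["fx"],(v-c["cy"])/c["fy"]
    rd=np.hypot(a,b); r=rd
    for _ in range(20): r=rd/(1+c["k1"]*r*r)
    s=r/rd if rd>0 else 1
    return np.array([a*s,b*s])
def rot(c):
    M=np.array(c["rotation"],float)
    return M if M.shape==(3,3) else R.from_rotvec(M).as_matrix()
def on_plane(c,u,v,z):
    a,b=ray(c,u,v); d=rot(c)@np.array([a,-b,-1]); p=np.array(c["position"],float)
    return p+d*(z-p[2])/d[2]
def at_depth(c,u,v,dep):
    a,b=ray(c,u,v); return np.array(c["position"],float)+rot(c)@(np.array([a,-b,-1])*dep)
def snap(n,f):
    c=camera_params(n); im,d=read_camera(n); cv2.imwrite(f"pics/{f}.png",im); np.savez(f"pics/{f}.npz",im=im,d=d,c=np.array(c,dtype=object)); return c,im,d
def load(f):
    z=np.load(f"pics/{f}.npz",allow_pickle=True); return z["c"].item(),z["im"],z["d"]
E
python3 - <<'E'
from h import *
print(read_state())
for n in("scene","side","wrist"):
    c,_,_=snap(n,n+"0"); print(n,c)
E
```

```text
{'t': 0.0, 'q': array([-1.35540990e+00,  1.31133974e-01,  1.48929409e+00, -1.25686299e-05,
        1.52298422e+00, -8.54075381e-02]), 'dq': array([-0.00053238,  0.00069214,  0.00118402,  0.00132605,  0.00067539,
       -0.00129142]), 'joint_torque': array([ 6.54883934e-04, -5.59836459e+01, -4.91756988e+01,  7.66761904e-02,
        3.57340090e-02, -2.23631496e-04]), 'tool_pos': array([ 0.17773178, -0.57282734,  0.40369524]), 'orientation': array([-3.10433470e+00, -4.70435869e-01,  2.05186206e-04]), 'force': array([-0.27252359,  0.58437068,  0.67962282]), 'wrist_torque': array([-0.02254082, -0.00284157,  0.04824645]), 'gripper_force': 0.0, 'opening': 0.09309393971569216}
scene {'fx': 377.2141761112746, 'fy': 377.2141761112746, 'cx': 312.6898858936763, 'cy': 207.66335621640386, 'k1': -0.08600386703424714, 'position': array([ 1.13220186, -0.55935132,  0.62900186]), 'rotation': array([0.89758409, 0.39672199, 0.74487345])}
side {'fx': 376.6689883001661, 'fy': 376.6689883001661, 'cx': 314.0145920434381, 'cy': 192.49029327655944, 'k1': 0.023641150032984594, 'position': array([0.28222857, 0.80944299, 0.63817467]), 'rotation': array([ 0.25020179, -1.41630799, -2.49643229])}
wrist {'fx': 301.15039086590735, 'fy': 301.15039086590735, 'cx': 318.21878743382314, 'cy': 198.29214557442123, 'k1': -0.05267498382688016, 'position': array([ 0.23948365, -0.55353323,  0.38332375]), 'rotation': array([-0.20902947,  0.15536268, -1.26256055])}
```

View pics/scene0.png

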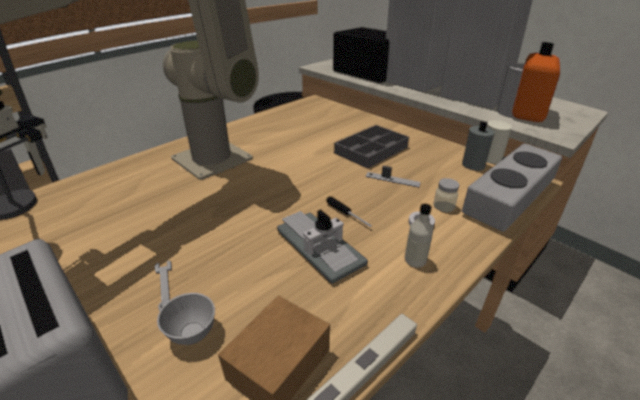

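View pics/side0.png

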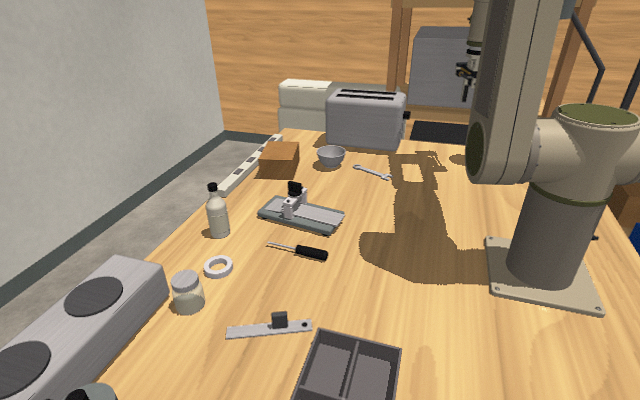

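The scene view shows the slicer at (322,240), its knob at (323,217), the gauge at (390,175), the screwdriver at (345,210) and the spanner at (165,285). The side view shows the gauge handle at (280,320), with the leaf from (227,332), its tip end, to (312,325). The knob is at (295,188), and the bed's open end faces the robot.

```bash
python3 - <<'E'
from h import *
for f in("scene0","side0"):
    c,im,d=load(f)
    v,u=np.mgrid[0:400,0:640]
    dep=d
    a=(u-c["cx"])/c["fx"];b=(v-c["cy"])/c["fy"];rd=np.hypot(a,b);r=rd.copy()
    for _ in range(20): r=rd/(1+c["k1"]*r*r)
    s=r/rd
    P=np.stack([a*s,-b*s,-np.ones_like(a)],-1)*dep[...,None]@rot(c).T+c["position"]
    np.save(f"pics/{f}_P.npy",P)
    box=dict(scene0=dict(gauge=(365,425,160,190),slicer=(275,370,205,282),driver=(325,375,195,232)),
             side0=dict(gauge=(222,318,308,342),slicer=(255,348,180,237),driver=(262,330,240,262)))[f]
    hsv=cv2.cvtColor(im,cv2.COLOR_BGR2HSV)
    for k,(x0,x1,y0,y1) in box.items():
        p=P[y0:y1,x0:x1].reshape(-1,3); h=hsv[y0:y1,x0:x1].reshape(-1,3).astype(int); ok=dep[y0:y1,x0:x1].ravel()>0
        m=ok&((h[:,1]<60)|(h[:,2]<50))
        q=p[m]; hq=h[m]
        lo=(q[:,2]>-0.01)
        q=q[lo];hq=hq[lo]
        rect=cv2.minAreaRect(q[:,:2].astype(np.float32)*1000)
        print(f,k,len(q),"rect",np.round(rect[0],1),np.round(rect[1],1),round(rect[2],1),"z",np.round(np.percentile(q[:,2],[2,50,98]),3))
        dk=q[(hq[:,2]<60)]
        if len(dk): print("   dark",len(dk),np.round(np.median(dk,0),3),np.round(dk.min(0),3),np.round(dk.max(0),3))
        if k!="driver":
            t=q[q[:,2]>(0.02 if k=="gauge" else 0.095)]
            if len(t): print("   high",len(t),np.round(t.mean(0),3),np.round(t.min(0),3),np.round(t.max(0),3))
E
```

```text
scene0 gauge 427 rect [523.1 343.1] [116.6 197.3] 78.1 z [0.001 0.007 0.042]
   dark 150 [0.442 0.34  0.018] [0.426 0.32  0.001] [0.539 0.42  0.045]
   high 73 [0.5   0.332 0.032] [0.426 0.32  0.021] [0.537 0.362 0.046]
scene0 slicer 3565 rect [616.   -9.8] [213.9 267.2] 81.8 z [0.013 0.028 0.108]
   dark 478 [ 0.645 -0.07   0.025] [ 0.517 -0.132 -0.   ] [0.747 0.099 0.119]
   high 130 [ 0.642 -0.069  0.109] [ 0.618 -0.074  0.095] [ 0.657 -0.061  0.119]
scene0 driver 455 rect [618.1  46.5] [116.9 227.2] 43.3 z [0.009 0.052 0.118]
   dark 246 [0.562 0.085 0.024] [ 0.5   -0.076 -0.   ] [0.658 0.099 0.119]
side0 gauge 1218 rect [533.8 340.6] [195.4  81.3] 4.9 z [0.001 0.006 0.046]
   dark 163 [0.521 0.337 0.024] [0.475 0.309 0.005] [0.536 0.343 0.042]
   high 209 [0.509 0.34  0.037] [0.434 0.324 0.02 ] [0.536 0.373 0.048]
side0 slicer 2262 rect [611.6 -75.7] [148.6 249. ] 82.5 z [0.009 0.027 0.111]
   dark 194 [ 0.633 -0.056  0.098] [ 0.519 -0.104 -0.003] [0.728 0.005 0.119]
   high 113 [ 0.633 -0.058  0.108] [ 0.613 -0.067  0.095] [ 0.655 -0.052  0.119]
side0 driver 349 rect [578.2  91.5] [ 29.2 178.3] 81.6 z [0.006 0.018 0.026]
   dark 289 [0.53  0.106 0.02 ] [ 0.49   0.091 -0.001] [0.58  0.113 0.027]
```

View pics/wrist0.png

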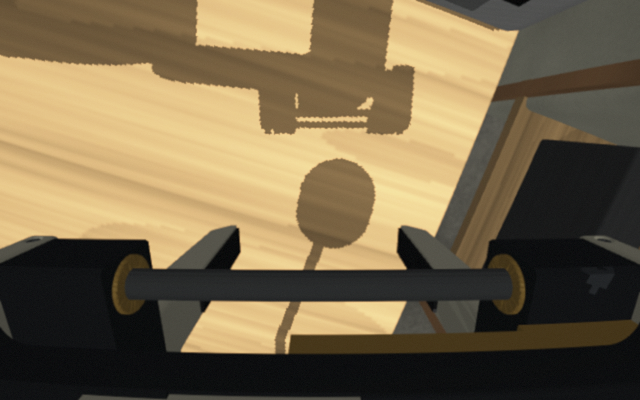

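The wrist view shows only bare bench and the fingers. Both other views put the gauge handle near (0.52, 0.335) and the knob near (0.637, -0.063). I'll go above the gauge for a closer look.

```bash
cat >> h.py <<'E'
def delta(pos,yaw):
    """shift and turn in current tool axes to bring TCP to pos, pointing down, tool x at world yaw"""
    s=read_state(); A=R.from_rotvec(s["orientation"])
    T=R.from_euler("z",yaw)*R.from_euler("x",np.pi)
    print("t",round(s["t"],2),"shift",np.round(A.inv().apply(np.array(pos)-s["tool_pos"]),4),"turn",np.round((A.inv()*T).as_rotvec(),4))
def pose():
    s=read_state(); A=R.from_rotvec(s["orientation"]).as_matrix()
    print("t",s["t"],"pos",s["tool_pos"].round(4),"yaw",np.arctan2(A[1,0],A[0,0]).round(4),"zax",A[:,2].round(4),"F",s["force"].round(2),"M",s["wrist_torque"].round(3),"op",s["opening"].round(4),"gf",round(float(s["gripper_force"]),2))
E
python3 - <<'E'
from h import *
pose(); c=camera_params("wrist"); print("axis",rot(c)@[0,0,-1],"hit",on_plane(c,c["cx"],c["cy"],0.02))
delta([0.45,0.33,0.35],0.08)
E
```

```text
Traceback (most recent call last):
  File "h.py", line 29, in pose
    print("t",s["t"],"pos",s["tool_pos"].round(4),"yaw",np.arctan2(A[1,0],A[0,0]).round(4),"zax",A[:,2].round(4),"F",s["force"].round(2),"M",s["wrist_torque"].round(3),"op",s["opening"].round(4),"gf",round(float(s["gripper_force"]),2))
                                                                                                                                                                             ^^^^^^^^^^^^^^^^^^
AttributeError: 'float' object has no attribute 'round'
```

```bash
sed -i 's/s\["opening"\].round(4)/round(float(s["opening"]),4)/' h.py
python3 - <<'E'
from h import *
pose(); c=camera_params("wrist"); print("axis",rot(c)@[0,0,-1],"hit",on_plane(c,c["cx"],c["cy"],0.02))
delta([0.45,0.33,0.35],0.08)
delta([0.48,0.33,0.38],0.08)
E
```

```text
t 0.15 pos [ 0.1778 -0.5729  0.4039] yaw 0.3008 zax [-3.0e-04  1.4e-03 -1.0e+00] F [ 0.79  0.14 -0.37] M [0.008 0.056 0.012] op 0.0931 gf 0.0
axis [-0.23038327 -0.07075093 -0.97052452] hit [ 0.15321498 -0.58006477  0.02      ]
t 0.15 shift [ 0.5275 -0.7816  0.0551] turn [-1.400e-03  1.000e-04  2.208e-01]
t 0.15 shift [ 0.5562 -0.7728  0.0251] turn [-1.400e-03  1.000e-04  2.208e-01]
```

>>> carry_out(
  targets=[
    {"x": 0.035, "y": -0.048, "z": 0, "az": 0.0},
    {"x": 0.07, "y": -0.097, "z": 0, "az": 0},
    {"x": 0.105, "y": -0.145, "z": 0, "az": 0},
    {"x": 0.14, "y": -0.194, "z": 0, "az": 0},
    {"x": 0.175, "y": -0.242, "z": 0, "az": 0},
    {"x": 0.21, "y": -0.29, "z": 0, "az": 0},
    {"x": 0.245, "y": -0.339, "z": 0, "az": 0},
    {"x": 0.28, "y": -0.387, "z": 0, "az": 0},
  ],
)

```text
schema error: expected keys hand, x, y, z, ax, ay, az
```

>>> carry_out(
  targets=[
    {"x": 0.035, "y": -0.048, "z": 0.003, "az": 0.0},
    {"x": 0.07, "y": -0.097, "z": 0.006, "az": 0.05},
    {"x": 0.105, "y": -0.145, "z": 0.01, "az": 0.1},
    {"x": 0.14, "y": -0.194, "z": 0.015, "az": 0.15},
    {"x": 0.175, "y": -0.242, "z": 0.02, "az": 0.2},
    {"x": 0.21, "y": -0.29, "z": 0.025, "az": 0.221},
    {"x": 0.245, "y": -0.339, "z": 0.025, "az": 0.221},
    {"x": 0.276, "y": -0.386, "z": 0.025, "az": 0.221},
  ],
)

```text
schema error: expected keys hand, x, y, z, ax, ay, az
```

>>> carry_out(
  targets=[
    {"x": 0, "y": 0, "z": 0},
    {"x": 0, "y": 0, "z": 0},
  ],
)

```text
schema error: expected keys hand, x, y, z, ax, ay, az
```

```bash
python3 - <<'E'
from h import *
pose(); snap("wrist","w1")
E
```

```text
t 0.15 pos [ 0.1778 -0.5729  0.4039] yaw 0.3008 zax [-3.0e-04  1.4e-03 -1.0e+00] F [ 0.79  0.14 -0.37] M [0.008 0.056 0.012] op 0.0931 gf 0.0
```

View pics/w1.png

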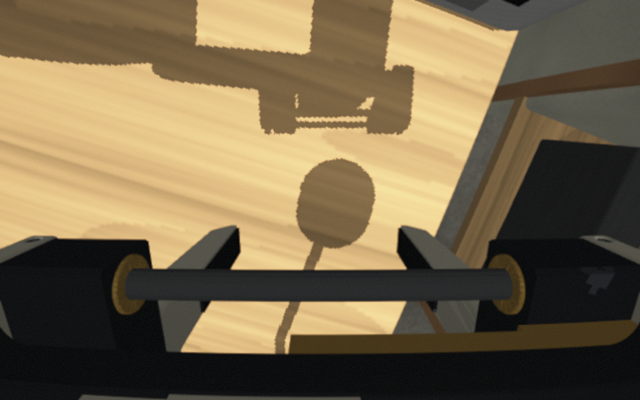

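The moves were refused because every key is required, so the picture is unchanged. I'll resend with full rows.

>>> carry_out(
  targets=[
    {"hand": 100, "x": 0.035, "y": -0.048, "z": 0, "ax": 0, "ay": 0, "az": 0},
    {"hand": 100, "x": 0.07, "y": -0.097, "z": 0, "ax": 0, "ay": 0, "az": 0},
    {"hand": 100, "x": 0.105, "y": -0.145, "z": 0, "ax": 0, "ay": 0, "az": 0},
    {"hand": 100, "x": 0.14, "y": -0.194, "z": 0, "ax": 0, "ay": 0, "az": 0},
    {"hand": 100, "x": 0.175, "y": -0.242, "z": 0, "ax": 0, "ay": 0, "az": 0},
    {"hand": 100, "x": 0.21, "y": -0.29, "z": 0, "ax": 0, "ay": 0, "az": 0},
    {"hand": 100, "x": 0.245, "y": -0.339, "z": 0, "ax": 0, "ay": 0, "az": 0},
    {"hand": 100, "x": 0.28, "y": -0.387, "z": 0, "ax": 0, "ay": 0, "az": 0},
  ],
)

```text
t: 1.2
tool_pos: [0.3306, -0.1186, 0.4049]
orientation: [3.106, 0.47, 0.002]
force: [1.2, 0.1, -0.7]
opening: 0.0928
gripper_force: 0.0
```

>>> carry_out(
  targets=[
    {"hand": 100, "x": 0.035, "y": -0.048, "z": 0, "ax": 0, "ay": 0, "az": 0},
    {"hand": 100, "x": 0.07, "y": -0.097, "z": 0, "ax": 0, "ay": 0, "az": 0.05},
    {"hand": 100, "x": 0.105, "y": -0.145, "z": 0.01, "ax": 0, "ay": 0, "az": 0.1},
    {"hand": 100, "x": 0.14, "y": -0.194, "z": 0.015, "ax": 0, "ay": 0, "az": 0.15},
    {"hand": 100, "x": 0.175, "y": -0.242, "z": 0.02, "ax": 0, "ay": 0, "az": 0.2},
    {"hand": 100, "x": 0.21, "y": -0.29, "z": 0.025, "ax": 0, "ay": 0, "az": 0.22},
    {"hand": 100, "x": 0.245, "y": -0.339, "z": 0.025, "ax": 0, "ay": 0, "az": 0.22},
    {"hand": 100, "x": 0.276, "y": -0.386, "z": 0.025, "ax": 0, "ay": 0, "az": 0.22},
  ],
)

```text
t: 2.2
tool_pos: [0.48, 0.3321, 0.3793]
orientation: [3.139, 0.128, -0.0]
force: [1.5, -0.3, 0.7]
opening: 0.0933
gripper_force: 0.0
```

>>> carry_out(
  targets=[
    {"hand": 100, "x": 0, "y": 0, "z": 0, "ax": 0, "ay": 0, "az": 0},
    {"hand": 100, "x": 0, "y": 0, "z": 0, "ax": 0, "ay": 0, "az": 0},
  ],
)

```text
t: 2.45
tool_pos: [0.4796, 0.3298, 0.3792]
orientation: [3.138, 0.128, -0.002]
force: [-0.5, 0.2, -0.6]
opening: 0.093
gripper_force: 0.0
```

```bash
python3 - <<'E'
from h import *
pose(); snap("wrist","w2")
E
```

```text
t 2.45 pos [0.4796 0.3298 0.3792] yaw 0.0815 zax [-0.001 -0.001 -1.   ] F [-0.54  0.24 -0.63] M [0.061 0.064 0.027] op 0.093 gf 0.0
```

View pics/w2.png

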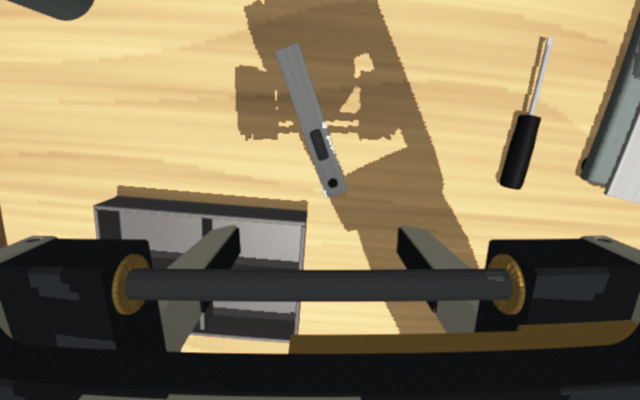

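In the wrist view the leaf runs from its tip at (288,47) to its rear at (338,190), with the handle at (320,145). It is turned about 18° left. The screwdriver is at (520,150).

```bash
python3 - <<'E'
from h import *
c,im,d=load("w2")
roi=np.zeros((400,640),np.uint8); roi[30:205,265:360]=1
hsv=cv2.cvtColor(im,cv2.COLOR_BGR2HSV)
m=((hsv[...,1]<55)&(roi>0)).astype(np.uint8)
m=cv2.morphologyEx(m,cv2.MORPH_CLOSE,np.ones((7,7)))
cn=max(cv2.findContours(m,0,2)[0],key=cv2.contourArea)
w=np.array([on_plane(c,*p[0],0.006)[:2] for p in cn],np.float32)*1000
r=cv2.minAreaRect(w); b=cv2.boxPoints(r); print(r, b)
e=[b[1]-b[0],b[2]-b[1]]; L=max(e,key=np.linalg.norm); L=L*np.sign(L[0]); yaw=np.arctan2(L[1],L[0]); ax=np.array([np.cos(yaw),np.sin(yaw)])
h=np.array(r[0])+ax*(65-87.5); print("yaw",yaw,"handle",h)
# handle top by depth/plane
mm=(hsv[...,2]<60)&(roi>0)
n,l,st,ce=cv2.connectedComponentsWithStats(mm.astype(np.uint8))
for i in range(1,n):
    if st[i,4]>40: print(st[i],ce[i],on_plane(c,*ce[i],0.046),on_plane(c,*ce[i],0.03),"depth",np.median(d[l==i]))
yaw_=float(yaw); hp=h/1000
s=read_state(); 
delta([hp[0],hp[1],0.20],yaw_); delta([hp[0],hp[1],0.195],yaw_)
E
```

```text
((543.2772827148438, 341.04229736328125), (174.06466674804688, 28.115768432617188), 23.60687828063965) [[457.8987  319.07086]
 [469.15787 293.30798]
 [628.6559  363.01373]
 [617.3967  388.7766 ]]
yaw 0.4120176 handle [522.66020203 332.03197193]
[310 130  18  30 305] [318.67213115 144.48196721] [0.52314404 0.33220094 0.046     ] [0.52207173 0.33206628 0.03      ] depth 0.30901492
[328 179  10   9  67] [332.34328358 182.73134328] [0.48451197 0.31451331 0.046     ] [0.48146235 0.31347333 0.03      ] depth 0.35881618
t 2.5 shift [0.0431 0.0007 0.1796] turn [ 0.0004  0.0004 -0.3315]
t 2.5 shift [0.0431 0.0006 0.1846] turn [ 0.0004  0.0004 -0.3315]
```

>>> carry_out(
  targets=[
    {"hand": 50, "x": 0.02, "y": 0, "z": 0.03, "ax": 0, "ay": 0, "az": -0.15},
    {"hand": 50, "x": 0.043, "y": 0.0005, "z": 0.07, "ax": 0, "ay": 0, "az": -0.33},
    {"hand": 50, "x": 0.043, "y": 0.0005, "z": 0.11, "ax": 0, "ay": 0, "az": -0.3315},
    {"hand": 50, "x": 0.043, "y": 0.0005, "z": 0.14, "ax": 0, "ay": 0, "az": -0.3315},
    {"hand": 50, "x": 0.043, "y": 0.0005, "z": 0.165, "ax": 0, "ay": 0, "az": -0.3315},
    {"hand": 50, "x": 0.043, "y": 0.0005, "z": 0.182, "ax": 0, "ay": 0, "az": -0.3315},
    {"hand": 50, "x": 0.043, "y": 0.0005, "z": 0.182, "ax": 0, "ay": 0, "az": -0.3315},
  ],
  newtons=20,
)

```text
t: 3.38
tool_pos: [0.5223, 0.3319, 0.1969]
orientation: [3.075, 0.641, -0.003]
force: [0.2, -0.3, 0.8]
opening: 0.0468
gripper_force: 0.0
```

```bash
python3 - <<'E'
from h import *
pose(); delta([0.5227,0.332,0.197],0.412)
E
```

```text
t 3.375 pos [0.5223 0.3319 0.1969] yaw 0.4113 zax [-0.0018 -0.001  -1.    ] F [ 0.19 -0.32  0.75] M [ 0.001 -0.027  0.014] op 0.0468 gf 0.0
t 3.38 shift [ 0.0004  0.0001 -0.0001] turn [ 0.0002  0.002  -0.0007]
```

>>> carry_out(
  targets=[
    {"hand": 0, "x": 0, "y": 0, "z": 0, "ax": 0, "ay": 0, "az": 0},
    {"hand": 0, "x": 0, "y": 0, "z": 0, "ax": 0, "ay": 0, "az": 0},
    {"hand": 0, "x": 0, "y": 0, "z": 0, "ax": 0, "ay": 0, "az": 0},
    {"hand": 0, "x": 0, "y": 0, "z": 0, "ax": 0, "ay": 0, "az": 0},
    {"hand": 0, "x": 0, "y": 0, "z": -0.01, "ax": 0, "ay": 0, "az": 0},
    {"hand": 0, "x": 0, "y": 0, "z": -0.04, "ax": 0, "ay": 0, "az": 0},
    {"hand": 0, "x": 0, "y": 0, "z": -0.09, "ax": 0, "ay": 0, "az": 0},
    {"hand": 0, "x": 0, "y": 0, "z": -0.15, "ax": 0, "ay": 0, "az": 0},
  ],
  newtons=35,
)

```text
t: 4.38
tool_pos: [0.5219, 0.3326, 0.3479]
orientation: [3.074, 0.643, -0.005]
force: [0.6, 0.5, -2.7]
opening: 0.012
gripper_force: 35.0
```

```bash
python3 - <<'E'
from h import *
pose(); delta([0.50,0.10,0.40],-0.12)
E
```

```text
t 4.375 pos [0.5219 0.3326 0.3479] yaw 0.4124 zax [-0.0031 -0.0016 -1.    ] F [ 0.59  0.53 -2.72] M [-0.035 -0.022 -0.072] op 0.012 gf 35.0
t 4.38 shift [-0.1135  0.2043 -0.0516] turn [0.0011 0.0033 0.5324]
```

>>> carry_out(
  targets=[
    {"hand": 0, "x": -0.02, "y": 0.03, "z": -0.02, "ax": 0, "ay": 0, "az": 0.12},
    {"hand": 0, "x": -0.04, "y": 0.07, "z": -0.04, "ax": 0, "ay": 0, "az": 0.25},
    {"hand": 0, "x": -0.065, "y": 0.12, "z": -0.05, "ax": 0, "ay": 0, "az": 0.38},
    {"hand": 0, "x": -0.09, "y": 0.165, "z": -0.052, "ax": 0, "ay": 0, "az": 0.48},
    {"hand": 0, "x": -0.113, "y": 0.204, "z": -0.052, "ax": 0, "ay": 0, "az": 0.532},
    {"hand": 0, "x": -0.113, "y": 0.204, "z": -0.052, "ax": 0, "ay": 0, "az": 0.532},
    {"hand": 0, "x": -0.113, "y": 0.204, "z": -0.052, "ax": 0, "ay": 0, "az": 0.532},
  ],
)

```text
t: 5.25
tool_pos: [0.5008, 0.1009, 0.4]
orientation: [-3.135, 0.188, -0.0]
force: [-0.5, -0.5, -2.1]
opening: 0.0116
gripper_force: 35.0
```

```bash
python3 - <<'E'
from h import *
pose(); snap("wrist","w3")
E
```

```text
t 5.25 pos [0.5008 0.1009 0.4   ] yaw -0.1199 zax [ 1.e-04  5.e-04 -1.e+00] F [-0.55 -0.51 -2.07] M [ 0.044  0.076 -0.039] op 0.0116 gf 35.0
```

View pics/w3.png

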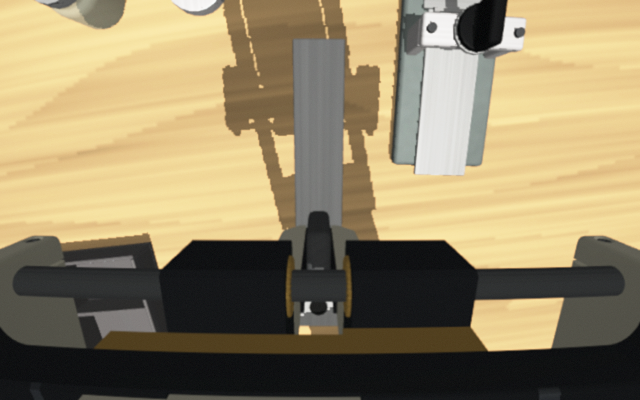

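The wrist view shows the gauge held straight, with its tip at (318,40). The bright bed's open end runs from (415,173) to (465,175), and the bridge is at rows 10–50. The knob bar is at about (488,25).

```bash
python3 - <<'E'
from h import *
c,im,d=load("w3")
g=cv2.cvtColor(im,cv2.COLOR_BGR2GRAY); hsv=cv2.cvtColor(im,cv2.COLOR_BGR2HSV)
for row in(80,120,160): print(row,g[row,390:500:6],hsv[row,390:500:6,1])
m=np.zeros_like(g); m[65:185,400:500]=((g>165)&(hsv[...,1]<30))[65:185,400:500]
m=cv2.morphologyEx(m,cv2.MORPH_OPEN,np.ones((3,3)))
L=[];Rr=[]
for v in range(70,168,4):
    x=np.flatnonzero(m[v]); 
    if len(x)>20: L.append(on_plane(c,x[0]-.5,v,.03)[:2]); Rr.append(on_plane(c,x[-1]+.5,v,.03)[:2])
L=np.array(L);Rr=np.array(Rr)
f=lambda A:np.polyfit(A[:,0],A[:,1],1)
fl,fr=f(L),f(Rr); print(fl,fr,"yaws",np.arctan(fl[0]),np.arctan(fr[0]),"resid",np.std(L[:,1]-np.polyval(fl,L[:,0])),np.std(Rr[:,1]-np.polyval(fr,Rr[:,0])))
yaw=np.arctan((fl[0]+fr[0])/2); ax=np.array([np.cos(yaw),np.sin(yaw)]); ay=np.array([-ax[1],ax[0]])
mid=(L.mean(0)+Rr.mean(0))/2; print("width",(L-Rr).mean(0)@ay)
E_=[]
for u in range(420,462,4):
    y=np.flatnonzero(m[:,u])
    if len(y): E_.append(on_plane(c,u,y[-1]+.5,.03)[:2]@ax)
print(np.round(E_,4)); ex=np.median(E_)
O=ax*(ex+.145)+ay*(mid@ay); print("origin",O,"yaw",yaw)
# gauge in hand: leaf edges
s=read_state(); G=s["tool_pos"]-[0,0,.167]; print("grasp",G)
mg=np.zeros_like(g); mg[35:210,280:360]=((hsv[...,1]<40)&(g<140))[35:210,280:360]
zl=s["tool_pos"][2]-.197+.006
w=[]
for v in(60,90,120,150,180):
    x=np.flatnonzero(mg[v]); w.append(np.r_[(on_plane(c,x[0]-.5,v,zl)+on_plane(c,x[-1]+.5,v,zl))[:2]/2, x[0],x[-1]])
print(np.array(w).round(4)); w=np.array(w); print("gauge yaw",np.arctan(np.polyfit(w[:,0],w[:,1],1)[0]))
for v in(100,180): print("leaf depth z",at_depth(c,318,v,d[v,318]))
y=np.flatnonzero(mg[:,318]); print("tip",on_plane(c,318,y[0]-.5,zl))
for p in((440,120),(450,160)): print("bed z",at_depth(c,*p,d[p[1],p[0]]))
E
```

```text
80 [221  92 148 163 165 156 229 222 226 224 226 222 218 219 218 151 153 157
 218] [ 90 100  18  14  14  16   2   5   3   5   5   5   4   3   3  18  13  50
  92]
120 [177  88 166 163 167 214 226 227 228 228 224 227 224 221 150 148 140 228
 228] [110  20  17  14  16   4   3   2   3   2   5   3   5   6  18  18  14  84
  84]
160 [201 143 164 163 102 231 230 228 228 228 227 223 222 144 149 142 213 212
 211] [104  17  15  17  19   2   2   2   3   2   3   5   5  17  15  16  94  94
  98]
[-0.17694316  0.08470283] [-0.14570979 -0.00145716] yaws -0.1751304627519949 -0.1446915299520037 resid 0.008784411985801195 0.000415126780281436
width 0.0679476406964566
[0.4915 0.4917 0.4919 0.4909 0.4911 0.4913 0.4915 0.4917 0.492  0.4922
 0.4924]
origin [ 0.63507302 -0.06088824] yaw -0.1599483616418011
grasp [0.500873   0.10138488 0.23286303]
[[5.980e-01 8.880e-02 2.930e+02 3.430e+02]
 [5.828e-01 9.030e-02 2.940e+02 3.430e+02]
 [5.671e-01 9.250e-02 2.940e+02 3.420e+02]
 [5.508e-01 9.440e-02 2.950e+02 3.410e+02]
 [5.338e-01 9.650e-02 2.950e+02 3.410e+02]]
gauge yaw -0.12104113079541154
leaf depth z [0.5777379  0.09119392 0.20761563]
leaf depth z [0.53355974 0.09649186 0.2074579 ]
tip [0.60854051 0.08749968 0.20886303]
bed z [ 0.55353353 -0.0455861   0.02955788]
bed z [ 0.50646014 -0.0560484   0.02966619]
```

```bash
python3 - <<'E'
from h import *
c,im,d=load("w3")
g=cv2.cvtColor(im,cv2.COLOR_BGR2GRAY)
m=np.zeros_like(g); m[65:185,400:500]=(g>190)[65:185,400:500]; m[:,:412]=0
hsv=cv2.cvtColor(im,cv2.COLOR_BGR2HSV); m[hsv[...,1]>30]=0
L=[];Rr=[]
for v in range(70,168,4):
    x=np.flatnonzero(m[v]); L.append(on_plane(c,x[0]-.5,v,.03)[:2]); Rr.append(on_plane(c,x[-1]+.5,v,.03)[:2])
L=np.array(L);Rr=np.array(Rr)
f=lambda A:np.polyfit(A[:,0],A[:,1],1)
fl,fr=f(L),f(Rr); print(fl,fr,np.std(L[:,1]-np.polyval(fl,L[:,0])))
yaw=np.arctan((fl[0]+fr[0])/2); ax=np.array([np.cos(yaw),np.sin(yaw)]); ay=np.array([-ax[1],ax[0]])
mid=(L.mean(0)+Rr.mean(0))/2; print("width",(L-Rr).mean(0)@ay)
E_=[on_plane(c,u,np.flatnonzero(m[:,u])[-1]+.5,.03)[:2]@ax for u in range(420,462,4)]
ex=np.median(E_); print(np.round(E_,4))
O=ax*(ex+.145)+ay*(mid@ay); print("origin",O,"yaw",yaw)
P=lambda b,z:[*(O+ax*b),z]
print("home",P(-.08,0),"pre",P(-.14,0))
delta(P(-.14,.30),yaw); delta(P(-.14,.232),yaw)
E
```

```text
[-0.13949528  0.05554207] [-0.14066115 -0.00339103] 0.00032111716420562213
width 0.05900358277918886
[0.4926 0.4927 0.4928 0.4917 0.4918 0.4919 0.4921 0.4922 0.4923 0.4924
 0.4925]
origin [ 0.63470841 -0.06283146] yaw -0.13917264979614824
home [np.float64(0.5554819252446973), np.float64(-0.051733558032637975), 0] pre [np.float64(0.49606205874560116), np.float64(-0.04341012933830803), 0]
t 5.3 shift [0.0124 0.1444 0.0998] turn [-0.0005  0.0001  0.0203]
t 5.3 shift [0.0124 0.1444 0.1678] turn [-0.0005  0.0001  0.0203]
```

>>> carry_out(
  targets=[
    {"hand": 0, "x": 0.001, "y": 0.05, "z": 0, "ax": 0, "ay": 0, "az": 0.01},
    {"hand": 0, "x": 0.0024, "y": 0.1, "z": 0, "ax": 0, "ay": 0, "az": 0.02},
    {"hand": 0, "x": 0.0024, "y": 0.1445, "z": 0.03, "ax": 0, "ay": 0, "az": 0.0203},
    {"hand": 0, "x": 0.0024, "y": 0.1445, "z": 0.08, "ax": 0, "ay": 0, "az": 0.0203},
    {"hand": 0, "x": 0.0024, "y": 0.1445, "z": 0.12, "ax": 0, "ay": 0, "az": 0.0203},
    {"hand": 0, "x": 0.0024, "y": 0.1445, "z": 0.15, "ax": 0, "ay": 0, "az": 0.0203},
    {"hand": 0, "x": 0.0024, "y": 0.1445, "z": 0.163, "ax": 0, "ay": 0, "az": 0.0203},
    {"hand": 0, "x": 0.0024, "y": 0.1445, "z": 0.163, "ax": 0, "ay": 0, "az": 0.0203},
  ],
)

```text
t: 6.3
tool_pos: [0.486, -0.0423, 0.2363]
orientation: [-3.134, 0.218, 0.003]
force: [-0.6, 0.2, -2.7]
opening: 0.012
gripper_force: 35.0
```

```bash
cat >> h.py <<'E'
O=np.array([0.6347,-0.0628]); YAW=-0.139; AX=np.array([np.cos(YAW),np.sin(YAW)]); AY=np.array([-AX[1],AX[0]])
def bed(b,y,z): return [*(O+AX*b+AY*y),z]
def inbed(p): q=np.array(p)[:2]-O; return q@AX,q@AY
E
python3 - <<'E'
from h import *
pose(); print(inbed(read_state()["tool_pos"])); delta(bed(-.15,0,.2275),YAW)
c,im,d=snap("wrist","w4")
E
```

```text
t 6.3 pos [ 0.486  -0.0423  0.2363] yaw -0.1387 zax [-1.6e-03  4.0e-04 -1.0e+00] F [-0.56  0.22 -2.72] M [0.05  0.074 0.028] op 0.012 gf 35.0
(np.float64(-0.15009019592655976), np.float64(-0.00028113749420181726))
t 6.3 shift [ 0.0001 -0.0003  0.0088] turn [-0.0002  0.0016  0.0003]
```

View pics/w4.png

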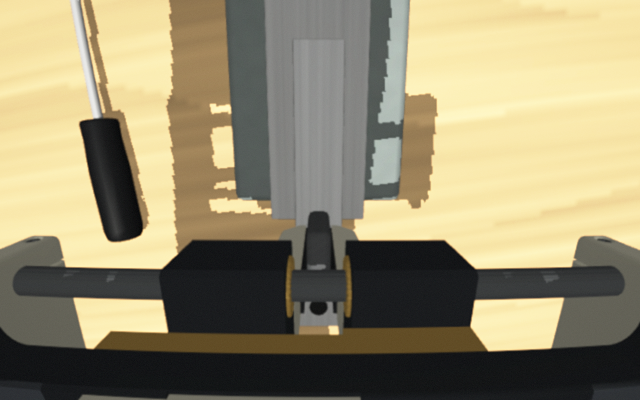

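The gauge (columns 293–343) lies centred over the bed (266–366) and parallel to it, with the screwdriver clear at (110,180). I'll lower it onto the bed.

>>> carry_out(
  targets=[
    {"hand": 0, "x": 0, "y": 0, "z": 0.004, "ax": 0, "ay": 0, "az": 0},
    {"hand": 0, "x": 0, "y": 0, "z": 0.007, "ax": 0, "ay": 0, "az": 0},
    {"hand": 0, "x": 0, "y": 0, "z": 0.009, "ax": 0, "ay": 0, "az": 0},
    {"hand": 0, "x": 0, "y": 0, "z": 0.009, "ax": 0, "ay": 0, "az": 0},
  ],
)

```text
t: 6.85
tool_pos: [0.4863, -0.0431, 0.2282]
orientation: [3.134, -0.22, 0.001]
force: [-1.3, -0.1, 1.3]
opening: 0.0118
gripper_force: 35.0
```

>>> carry_out(
  targets=[
    {"hand": 0, "x": 0.01, "y": 0, "z": 0, "ax": 0, "ay": 0, "az": 0},
    {"hand": 0, "x": 0.02, "y": 0, "z": 0, "ax": 0, "ay": 0, "az": 0},
    {"hand": 0, "x": 0.03, "y": 0, "z": 0, "ax": 0, "ay": 0, "az": 0},
    {"hand": 0, "x": 0.04, "y": 0, "z": 0, "ax": 0, "ay": 0, "az": 0},
    {"hand": 0, "x": 0.05, "y": 0, "z": 0, "ax": 0, "ay": 0, "az": 0},
    {"hand": 0, "x": 0.058, "y": 0, "z": 0, "ax": 0, "ay": 0, "az": 0},
    {"hand": 0, "x": 0.062, "y": 0, "z": 0, "ax": 0, "ay": 0, "az": 0},
    {"hand": 0, "x": 0.062, "y": 0, "z": 0, "ax": 0, "ay": 0, "az": 0},
  ],
  newtons=15,
)

```text
t: 7.85
tool_pos: [0.5483, -0.0518, 0.2281]
orientation: [3.134, -0.22, 0.002]
force: [1.3, -0.2, 2.4]
opening: 0.0119
gripper_force: 15.0
```

```bash
python3 - <<'E'
from h import *
pose(); print(inbed(read_state()["tool_pos"]))
E
```

```text
t 7.85 pos [ 0.5483 -0.0518  0.2281] yaw -0.14 zax [ 1.5e-03 -2.0e-04 -1.0e+00] F [ 1.33 -0.17  2.4 ] M [ 0.031 -0.028  0.023] op 0.0119 gf 15.0
(np.float64(-0.0870656014560073), np.float64(-0.0010779842588258244))
```

Small steps now until the tip meets the stop, shown by a rise in the force along -x.

>>> carry_out(
  targets=[
    {"hand": 0, "x": 0.002, "y": 0, "z": 0, "ax": 0, "ay": 0, "az": 0},
    {"hand": 0, "x": 0.004, "y": 0, "z": 0, "ax": 0, "ay": 0, "az": 0},
    {"hand": 0, "x": 0.005, "y": 0, "z": 0, "ax": 0, "ay": 0, "az": 0},
    {"hand": 0, "x": 0.006, "y": 0, "z": 0, "ax": 0, "ay": 0, "az": 0},
  ],
)

```text
t: 8.35
tool_pos: [0.5534, -0.0525, 0.2281]
orientation: [-3.134, 0.22, 0.001]
force: [-4.8, 0.5, 8.2]
opening: 0.0116
gripper_force: 15.0
```

>>> carry_out(
  targets=[
    {"hand": 0, "x": 0.001, "y": 0, "z": 0, "ax": 0, "ay": 0, "az": 0},
    {"hand": 0, "x": 0.002, "y": 0, "z": 0, "ax": 0, "ay": 0, "az": 0},
  ],
)

```text
t: 8.6
tool_pos: [0.5554, -0.0527, 0.2281]
orientation: [3.134, -0.22, -0.0]
force: [-5.2, 1.1, 7.5]
opening: 0.0121
gripper_force: 15.0
```

>>> carry_out(
  targets=[
    {"hand": 0, "x": 0.001, "y": 0, "z": 0, "ax": 0, "ay": 0, "az": 0},
    {"hand": 0, "x": 0.0015, "y": 0, "z": 0, "ax": 0, "ay": 0, "az": 0},
  ],
)

```text
t: 8.85
tool_pos: [0.5561, -0.0529, 0.228]
orientation: [-3.134, 0.22, 0.005]
force: [-12.8, 1.8, 14.0]
opening: 0.012
gripper_force: 15.0
```

```bash
python3 - <<'E'
from h import *
pose(); print(inbed(read_state()["tool_pos"]))
E
```

```text
t 8.85 pos [ 0.5561 -0.0529  0.228 ] yaw -0.1399 zax [-3.1e-03  4.0e-04 -1.0e+00] F [-12.75   1.81  14.04] M [ 0.266  2.131 -0.045] op 0.012 gf 15.0
(np.float64(-0.07922707375286853), np.float64(-0.0010410069508241585))
```

>>> carry_out(
  targets=[
    {"hand": 30, "x": 0, "y": 0, "z": 0, "ax": 0, "ay": 0, "az": 0},
    {"hand": 45, "x": 0, "y": 0, "z": 0, "ax": 0, "ay": 0, "az": 0},
    {"hand": 45, "x": 0, "y": 0, "z": 0, "ax": 0, "ay": 0, "az": 0},
    {"hand": 45, "x": 0, "y": 0, "z": -0.03, "ax": 0, "ay": 0, "az": 0},
    {"hand": 45, "x": -0.02, "y": 0, "z": -0.08, "ax": 0, "ay": 0, "az": 0},
    {"hand": 45, "x": -0.05, "y": 0, "z": -0.13, "ax": 0, "ay": 0, "az": 0},
    {"hand": 45, "x": -0.08, "y": 0, "z": -0.17, "ax": 0, "ay": 0, "az": 0},
    {"hand": 45, "x": -0.08, "y": 0, "z": -0.17, "ax": 0, "ay": 0, "az": 0},
  ],
)

```text
t: 9.85
tool_pos: [0.4775, -0.0418, 0.4022]
orientation: [3.133, -0.219, 0.012]
force: [0.7, -0.1, -0.3]
opening: 0.0419
gripper_force: 0.0
```

```bash
python3 - <<'E'
from h import *
pose(); snap("wrist","w5"); snap("side","side5")
E
```

```text
t 9.85 pos [ 0.4775 -0.0418  0.4022] yaw -0.1399 zax [ 0.0078 -0.0015 -1.    ] F [ 0.74 -0.13 -0.31] M [ 0.084 -0.004 -0.006] op 0.0419 gf 0.0
```

View pics/w5.png

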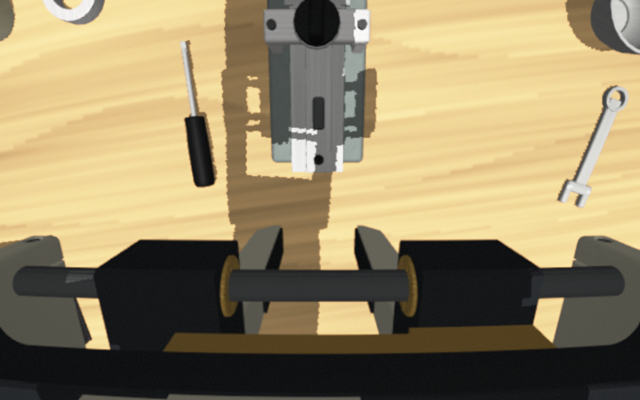

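The gauge lies flat in the bed, its handle at (318,112) and rear end at (318,172), flush with the bed's end. The knob is at (317,22), the spanner at (595,145) and the screwdriver at (200,150). I'll move forward 70 mm to see the knob's bar.

>>> carry_out(
  targets=[
    {"hand": 45, "x": 0.04, "y": 0, "z": 0, "ax": 0, "ay": 0, "az": 0},
    {"hand": 45, "x": 0.09, "y": 0, "z": 0, "ax": 0, "ay": 0, "az": 0},
    {"hand": 45, "x": 0.09, "y": 0, "z": 0, "ax": 0, "ay": 0, "az": 0},
    {"hand": 45, "x": 0.09, "y": 0, "z": 0, "ax": 0, "ay": 0, "az": 0},
  ],
)

```text
t: 10.45
tool_pos: [0.5666, -0.0544, 0.3954]
orientation: [-3.133, 0.22, 0.006]
force: [-0.6, 0.5, 0.6]
opening: 0.0419
gripper_force: 0.0
```

```bash
python3 - <<'E'
from h import *
pose(); snap("wrist","w6")
for f in("w5","w6"):
    c,im,d=load(f)
    g=cv2.cvtColor(im,cv2.COLOR_BGR2GRAY)
    m=(g<55).astype(np.uint8); m[230:]=0; m[:,:270]=0;m[:,370:]=0
    n,l,st,ce=cv2.connectedComponentsWithStats(m)
    for i in range(1,n):
        if st[i,4]>60:
            md=np.median(d[l==i]); print(f,st[i],ce[i].round(1),"at .076",inbed(on_plane(c,*ce[i],.076)),"at .118",inbed(on_plane(c,*ce[i],.118)),"z",at_depth(c,*ce[i],md)[2])
    v,u=np.nonzero((l>0))
    # points by depth above knob: bar top
    P=np.array([at_depth(c,a,b,d[b,a]) for a,b in zip(u,v) if d[b,a]>0])
    for lo,hi in((.108,.13),(.082,.1),(.068,.08)):
        q=P[(P[:,2]>lo)&(P[:,2]<hi)]
        if len(q)>20: 
            qb=np.array([inbed(p) for p in q]).astype(np.float32); r=cv2.minAreaRect(qb*1000); print(f,lo,len(q),r,"mean",qb.mean(0),"z",np.median(q[:,2]))
E
```

```text
t 10.45 pos [ 0.5666 -0.0544  0.3954] yaw -0.14 zax [-4.1e-03  8.0e-04 -1.0e+00] F [-0.55  0.53  0.56] M [ 0.021  0.007 -0.016] op 0.0419 gf 0.0
w5 [ 294    0   46   47 1728] [316.3  21.6] at .076 (np.float64(0.002295909921888332), np.float64(-0.00016216691041783467)) at .118 (np.float64(-0.010860601651059353), np.float64(-0.0003650629449336819)) z 0.09322043817311859
w5 [313  98  11  31 329] [318.1 112.9] at .076 (np.float64(-0.0807992820082186), np.float64(-0.0017513031311355007)) at .118 (np.float64(-0.08256069589213912), np.float64(-0.0017362760577598487)) z 0.07526402174922758
w5 [315 155   8  10  65] [318.5 159.4] at .076 (np.float64(-0.12651477281042164), np.float64(-0.002155060369744656)) at .118 (np.float64(-0.12200708168967367), np.float64(-0.002084664831964074)) z 0.03580561640484187
w5 0.108 632 ((-8.006661415100098, -0.09334945678710938), (13.118892669677734, 28.448251724243164), 89.83277893066406) mean [-0.0087127  -0.00029838] z 0.11709613753260256
w5 0.082 1057 ((1.992436408996582, 8.507383346557617), (59.161354064941406, 40.00202560424805), 66.14154815673828) mean [-
[... 476 characters left out ...]
319.8 195.4] at .076 (np.float64(-0.07624978490159871), np.float64(-0.0034006607206461693)) at .118 (np.float64(-0.06607532028414811), np.float64(-0.0031699696430728267)) z 0.0731557598814842
w6 0.108 757 ((-0.5636463165283203, -0.49786996841430664), (13.053508758544922, 40.59747314453125), 88.44325256347656) mean [-0.00050958 -0.00047863] z 0.11721822617662842
w6 0.082 875 ((0.33252906799316406, 11.613058090209961), (63.68146514892578, 37.465518951416016), 83.90530395507812) mean [-0.00048163  0.00038579] z 0.0904888006135085
w6 0.068 172 ((-79.68852996826172, -2.111856460571289), (9.357487678527832, 29.56977653503418), 89.92899322509766) mean [-0.08023846 -0.00383315] z 0.07529156642973595
```

```bash
python3 - <<'E'
import cv2
im=cv2.imread("pics/w6.png")[0:220,200:440]
cv2.imwrite("pics/w6c.png",cv2.convertScaleAbs(cv2.resize(im,None,fx=2.5,fy=2.5,interpolation=2),alpha=1.6,beta=20))
E
```

```text
(no output)
```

View pics/w6c.png

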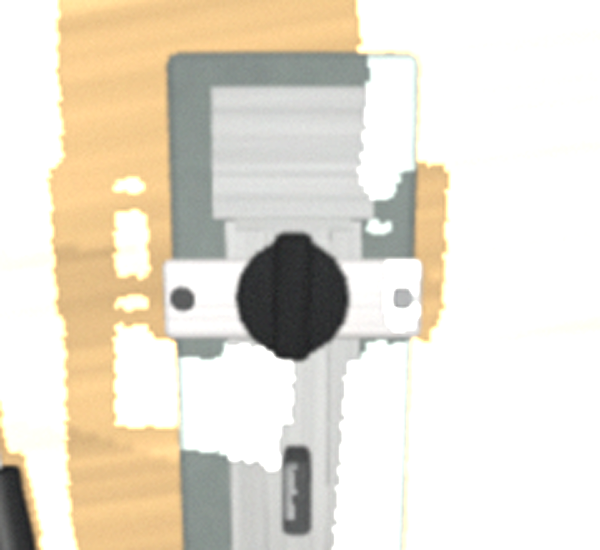

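The knob bar lies along the bed's x, at bed (0,0), and the handle sits at x = -80 mm, so the gauge is home. Next I check the last joint's range for a clockwise turn.

```bash
python3 - <<'E'
from h import *
s=read_state(); print(s["q"].round(3)); delta(bed(-.0005,-.0005,.395),YAW-.01)
E
```

```text
[-0.186  0.052  1.587 -0.     1.505  1.525]
t 10.5 shift [ 0.0684 -0.0006  0.0012] turn [-0.0001  0.0024  0.009 ]
```

>>> carry_out(
  targets=[
    {"hand": 45, "x": 0.03, "y": 0, "z": 0, "ax": 0, "ay": 0, "az": -0.18},
    {"hand": 45, "x": 0.0684, "y": -0.0006, "z": 0, "ax": 0, "ay": 0, "az": -0.36},
    {"hand": 45, "x": 0.0684, "y": -0.0006, "z": 0, "ax": 0, "ay": 0, "az": -0.54},
    {"hand": 45, "x": 0.0684, "y": -0.0006, "z": 0, "ax": 0, "ay": 0, "az": -0.72},
    {"hand": 45, "x": 0.0684, "y": -0.0006, "z": 0, "ax": 0, "ay": 0, "az": -0.9},
    {"hand": 45, "x": 0.0684, "y": -0.0006, "z": 0, "ax": 0, "ay": 0, "az": -1.08},
    {"hand": 45, "x": 0.0684, "y": -0.0006, "z": 0, "ax": 0, "ay": 0, "az": -1.26},
    {"hand": 45, "x": 0.0684, "y": -0.0006, "z": 0, "ax": 0, "ay": 0, "az": -1.44},
  ],
)

```text
t: 11.5
tool_pos: [0.6337, -0.0631, 0.3986]
orientation: [2.495, 1.908, 0.001]
force: [-0.0, -1.0, 0.5]
opening: 0.0417
gripper_force: 0.0
```

>>> carry_out(
  targets=[
    {"hand": 45, "x": 0, "y": 0, "z": 0, "ax": 0, "ay": 0, "az": -0.18},
    {"hand": 45, "x": 0, "y": 0, "z": 0, "ax": 0, "ay": 0, "az": -0.36},
    {"hand": 45, "x": 0, "y": 0, "z": 0, "ax": 0, "ay": 0, "az": -0.54},
    {"hand": 45, "x": 0, "y": 0, "z": 0, "ax": 0, "ay": 0, "az": -0.72},
    {"hand": 45, "x": 0, "y": 0, "z": 0, "ax": 0, "ay": 0, "az": -0.9},
    {"hand": 45, "x": 0, "y": 0, "z": 0, "ax": 0, "ay": 0, "az": -1.08},
    {"hand": 45, "x": 0, "y": 0, "z": 0, "ax": 0, "ay": 0, "az": -1.26},
    {"hand": 45, "x": 0, "y": 0, "z": 0, "ax": 0, "ay": 0, "az": -1.44},
  ],
)

```text
t: 12.5
tool_pos: [0.6337, -0.0631, 0.3987]
orientation: [0.617, 3.079, 0.0]
force: [-0.4, 0.4, -0.5]
opening: 0.0419
gripper_force: 0.0
```

>>> carry_out(
  targets=[
    {"hand": 45, "x": 0, "y": 0, "z": 0, "ax": 0, "ay": 0, "az": -0.15},
    {"hand": 45, "x": 0, "y": 0, "z": 0, "ax": 0, "ay": 0, "az": -0.25},
    {"hand": 45, "x": 0, "y": 0, "z": 0, "ax": 0, "ay": 0, "az": -0.25},
    {"hand": 45, "x": 0, "y": 0, "z": 0, "ax": 0, "ay": 0, "az": -0.25},
  ],
)

```text
t: 13.0
tool_pos: [0.6341, -0.0632, 0.3983]
orientation: [0.241, 3.132, -0.0]
force: [-0.2, -0.3, -0.2]
opening: 0.042
gripper_force: 0.0
```

```bash
python3 - <<'E'
from h import *
s=read_state(); print(s["q"].round(3)); pose(); delta(bed(-.0005,-.0005,.280),YAW-.01+np.pi)
E
```

```text
[-0.18   0.233  1.385 -0.     1.523 -1.597]
t 13.0 pos [ 0.6341 -0.0632  0.3983] yaw 2.9878 zax [ 7.e-04 -1.e-04 -1.e+00] F [-0.2  -0.34 -0.18] M [ 0.016 -0.172 -0.003] op 0.042 gf 0.0
t 13.0 shift [1.000e-04 0.000e+00 1.183e-01] turn [-0.      0.0007 -0.0048]
```

>>> carry_out(
  targets=[
    {"hand": 45, "x": 0, "y": 0, "z": 0.05, "ax": 0, "ay": 0, "az": 0},
    {"hand": 45, "x": 0, "y": 0, "z": 0.09, "ax": 0, "ay": 0, "az": 0},
    {"hand": 45, "x": 0, "y": 0, "z": 0.112, "ax": 0, "ay": 0, "az": 0},
    {"hand": 45, "x": 0, "y": 0, "z": 0.118, "ax": 0, "ay": 0, "az": 0},
    {"hand": 45, "x": 0, "y": 0, "z": 0.118, "ax": 0, "ay": 0, "az": 0},
  ],
)

```text
t: 13.62
tool_pos: [0.6347, -0.0633, 0.2803]
orientation: [0.239, 3.132, -0.0]
force: [-0.1, -0.5, -0.4]
opening: 0.0416
gripper_force: 0.0
```

```bash
cat >> h.py <<'E'
def torq(n=8):
    T=[];J=[]
    for _ in range(n):
        read_camera("side"); s=read_state(); T.append(s["wrist_torque"][2]); J.append(s["joint_torque"][5])
    s=read_state(); A=R.from_rotvec(s["orientation"]).as_matrix()
    print("t %.2f yaw %.4f q6 %.4f Mz %.4f +- %.4f  J6 %.4f +- %.4f"%(s["t"],np.arctan2(A[1,0],A[0,0]),s["q"][5],np.mean(T),np.std(T),np.mean(J),np.std(J)),"F",s["force"].round(1),"op",round(float(s["opening"]),4),"pos",s["tool_pos"].round(4))
E
python3 - <<'E'
from h import *
torq(6)
E
```

```text
t 13.93 yaw 2.9898 q6 -1.5989 Mz 0.0211 +- 0.0270  J6 0.0104 +- 0.0047 F [ 0.8 -0.6  0. ] op 0.042 pos [ 0.6349 -0.0634  0.281 ]
```

>>> carry_out(
  targets=[
    {"hand": 0, "x": 0, "y": 0, "z": 0, "ax": 0, "ay": 0, "az": 0},
    {"hand": 0, "x": 0, "y": 0, "z": 0, "ax": 0, "ay": 0, "az": 0},
    {"hand": 0, "x": 0, "y": 0, "z": 0, "ax": 0, "ay": 0, "az": 0},
    {"hand": 0, "x": 0, "y": 0, "z": 0, "ax": 0, "ay": 0, "az": 0},
  ],
  newtons=45,
)

```text
t: 14.42
tool_pos: [0.6346, -0.0626, 0.2797]
orientation: [-0.238, -3.133, -0.002]
force: [0.5, 5.4, 0.5]
opening: 0.0133
gripper_force: 45.0
```

```bash
python3 - <<'E'
from h import *
torq(4)
E
```

```text
t 14.62 yaw 2.9904 q6 -1.5990 Mz -0.0498 +- 0.0170  J6 -0.0505 +- 0.0019 F [0.4 6.4 1. ] op 0.0126 pos [ 0.6346 -0.0626  0.2797]
```

>>> carry_out(
  targets=[
    {"hand": 0, "x": 0, "y": 0, "z": 0, "ax": 0, "ay": 0, "az": 0.05},
    {"hand": 0, "x": 0, "y": 0, "z": 0, "ax": 0, "ay": 0, "az": 0.1},
    {"hand": 0, "x": 0, "y": 0, "z": 0, "ax": 0, "ay": 0, "az": 0.15},
  ],
)

```text
t: 15.0
tool_pos: [0.6347, -0.0625, 0.2797]
orientation: [0.473, 3.106, 0.002]
force: [0.5, 6.4, 0.6]
opening: 0.013
gripper_force: 45.0
```

```bash
python3 - <<'E'
from h import *
torq(6)
E
```

```text
t 15.30 yaw 2.8405 q6 -1.4490 Mz -0.0284 +- 0.0349  J6 0.0423 +- 0.3263 F [0.2 6.5 0.7] op 0.013 pos [ 0.6347 -0.0625  0.2797]
```

```bash
cat >> h.py <<'E'
def ser(n=5):
    for i in range(n+1):
        s=read_state(); A=R.from_rotvec(s["orientation"]).as_matrix()
        print("t %.2f yaw %.4f Mz %.4f J6 %.4f dq6 %.4f"%(s["t"],np.arctan2(A[1,0],A[0,0]),s["wrist_torque"][2],s["joint_torque"][5],s["dq"][5]),"F",s["force"].round(1),"op",round(float(s["opening"]),4))
        if i<n: read_camera("side")
E
cat > s.py <<'E'
from h import *
import sys
ser(int(sys.argv[1]))
E

```

>>> carry_out(
  targets=[
    {"hand": 0, "x": 0, "y": 0, "z": 0, "ax": 0, "ay": 0, "az": 0.03},
    {"hand": 0, "x": 0, "y": 0, "z": 0, "ax": 0, "ay": 0, "az": 0.06},
  ],
)

```text
t: 15.55
tool_pos: [0.6347, -0.0625, 0.2797]
orientation: [0.565, 3.09, 0.002]
force: [1.3, 5.1, 0.1]
opening: 0.0126
gripper_force: 45.0
```

```bash
python3 s.py 4
```

```text
t 15.55 yaw 2.7798 Mz 0.1101 J6 -0.4012 dq6 0.2381 F [1.3 5.1 0.1] op 0.0126
t 15.60 yaw 2.7782 Mz 0.0896 J6 -0.2244 dq6 -0.0422 F [1.3 5.  0.5] op 0.0123
t 15.65 yaw 2.7798 Mz 0.0150 J6 0.4286 dq6 -0.0205 F [0.3 6.2 0.8] op 0.0127
t 15.70 yaw 2.7804 Mz 0.0564 J6 0.1524 dq6 -0.0046 F [0.7 5.9 0.9] op 0.0127
t 15.75 yaw 2.7805 Mz -0.0337 J6 0.0398 dq6 -0.0003 F [ 0.4  5.7 -0.6] op 0.0124
```

>>> carry_out(
  targets=[
    {"hand": 0, "x": 0, "y": 0, "z": 0, "ax": 0, "ay": 0, "az": 0.02},
    {"hand": 0, "x": 0, "y": 0, "z": 0, "ax": 0, "ay": 0, "az": 0.04},
  ],
)

```text
t: 16.0
tool_pos: [0.6347, -0.0625, 0.2797]
orientation: [-0.626, -3.078, -0.002]
force: [2.0, 5.0, 0.5]
opening: 0.0128
gripper_force: 45.0
```

```bash
python3 s.py 2
```

```text
t 16.00 yaw 2.7401 Mz 0.1118 J6 -0.2313 dq6 0.1587 F [2.  5.  0.5] op 0.0128
t 16.05 yaw 2.7391 Mz 0.0974 J6 -0.1134 dq6 -0.0280 F [1.2 5.9 0.5] op 0.0131
t 16.10 yaw 2.7401 Mz 0.0852 J6 0.3219 dq6 -0.0141 F [ 0.2  6.2 -0.3] op 0.0127
```

While turning, Mz reads about 0.11 N m, which is the knob's own friction. I'll go on in steps of 0.05 rad, reading the moment while moving.

```bash
cat > m.py <<'E'
from h import *
L=[]
for i in range(2):
    s=read_state(); A=R.from_rotvec(s["orientation"]).as_matrix()
    if i==0: y=2.9904-np.arctan2(A[1,0],A[0,0]); y%=2*np.pi
    L+=[s["wrist_torque"][2],s["joint_torque"][5]]
    if i==0: read_camera("side")
open("log.txt","a").write("%.4f %.4f %.4f %.4f %.4f\n"%(y,*L)); print("t %.2f turn %.4f Mz %.3f J6 %.3f | Mz %.3f J6 %.3f"%(s["t"],y,*L),"op",round(float(s["opening"]),4))
E
```

>>> carry_out(
  targets=[
    {"hand": 0, "x": 0, "y": 0, "z": 0, "ax": 0, "ay": 0, "az": 0.025},
    {"hand": 0, "x": 0, "y": 0, "z": 0, "ax": 0, "ay": 0, "az": 0.05},
  ],
)

```text
t: 16.35
tool_pos: [0.6347, -0.0624, 0.2797]
orientation: [-0.703, -3.062, -0.002]
force: [0.6, 5.7, 0.7]
opening: 0.0126
gripper_force: 45.0
```

```bash
python3 m.py
```

```text
t 16.40 turn 0.3005 Mz 0.098 J6 -0.316 | Mz 0.071 J6 -0.169 op 0.0129
```

>>> carry_out(
  targets=[
    {"hand": 0, "x": 0, "y": 0, "z": 0, "ax": 0, "ay": 0, "az": 0.025},
    {"hand": 0, "x": 0, "y": 0, "z": 0, "ax": 0, "ay": 0, "az": 0.05},
  ],
)

```text
t: 16.65
tool_pos: [0.6347, -0.0624, 0.2797]
orientation: [-0.78, -3.043, -0.002]
force: [1.0, 6.9, -0.6]
opening: 0.0127
gripper_force: 45.0
```

```bash
python3 m.py
```

```text
t 16.70 turn 0.3504 Mz 0.153 J6 -0.315 | Mz 0.103 J6 -0.169 op 0.013
```

>>> carry_out(
  targets=[
    {"hand": 0, "x": 0, "y": 0, "z": 0, "ax": 0, "ay": 0, "az": 0.025},
    {"hand": 0, "x": 0, "y": 0, "z": 0, "ax": 0, "ay": 0, "az": 0.05},
  ],
)

```text
t: 16.95
tool_pos: [0.6347, -0.0624, 0.2798]
orientation: [0.856, 3.023, 0.002]
force: [1.8, 5.8, -0.4]
opening: 0.0128
gripper_force: 45.0
```

```bash
python3 m.py
```

```text
t 17.00 turn 0.4005 Mz 0.071 J6 -0.315 | Mz 0.126 J6 -0.168 op 0.0126
```

>>> carry_out(
  targets=[
    {"hand": 0, "x": 0, "y": 0, "z": 0, "ax": 0, "ay": 0, "az": 0.025},
    {"hand": 0, "x": 0, "y": 0, "z": 0, "ax": 0, "ay": 0, "az": 0.05},
  ],
)

```text
t: 17.25
tool_pos: [0.6347, -0.0624, 0.2797]
orientation: [-0.931, -3.0, -0.003]
force: [1.0, 7.3, 0.4]
opening: 0.0127
gripper_force: 45.0
```

```bash
python3 m.py
```

```text
t 17.30 turn 0.4505 Mz 0.116 J6 -0.315 | Mz 0.043 J6 -0.168 op 0.0125
```

Joint 6's torque repeats to 0.001 N m (-0.315 and -0.168), so it makes a much sharper detector than Mz. I'll carry on with the same step.

>>> carry_out(
  targets=[
    {"hand": 0, "x": 0, "y": 0, "z": 0, "ax": 0, "ay": 0, "az": 0.025},
    {"hand": 0, "x": 0, "y": 0, "z": 0, "ax": 0, "ay": 0, "az": 0.05},
  ],
)

```text
t: 17.55
tool_pos: [0.6348, -0.0623, 0.2798]
orientation: [-1.006, -2.976, -0.003]
force: [2.5, 6.0, 0.3]
opening: 0.0127
gripper_force: 45.0
```

```bash
python3 m.py
```

```text
t 17.60 turn 0.5004 Mz 0.094 J6 -0.315 | Mz 0.089 J6 -0.168 op 0.0125
```

>>> carry_out(
  targets=[
    {"hand": 0, "x": 0, "y": 0, "z": 0, "ax": 0, "ay": 0, "az": 0.025},
    {"hand": 0, "x": 0, "y": 0, "z": 0, "ax": 0, "ay": 0, "az": 0.05},
  ],
)

```text
t: 17.85
tool_pos: [0.6348, -0.0623, 0.2797]
orientation: [-1.08, -2.95, -0.003]
force: [2.0, 7.6, 0.1]
opening: 0.0129
gripper_force: 45.0
```

```bash
python3 m.py
```

```text
t 17.90 turn 0.5504 Mz 0.088 J6 -0.314 | Mz 0.110 J6 -0.168 op 0.0126
```

>>> carry_out(
  targets=[
    {"hand": 0, "x": 0, "y": 0, "z": 0, "ax": 0, "ay": 0, "az": 0.025},
    {"hand": 0, "x": 0, "y": 0, "z": 0, "ax": 0, "ay": 0, "az": 0.05},
  ],
)

```text
t: 18.15
tool_pos: [0.6348, -0.0623, 0.2797]
orientation: [-1.153, -2.922, -0.003]
force: [2.5, 7.3, -0.4]
opening: 0.0128
gripper_force: 45.0
```

```bash
python3 m.py
```

```text
t 18.20 turn 0.6004 Mz 0.076 J6 -0.314 | Mz 0.024 J6 -0.168 op 0.0126
```

>>> carry_out(
  targets=[
    {"hand": 0, "x": 0, "y": 0, "z": 0, "ax": 0, "ay": 0, "az": 0.025},
    {"hand": 0, "x": 0, "y": 0, "z": 0, "ax": 0, "ay": 0, "az": 0.05},
  ],
)

```text
t: 18.45
tool_pos: [0.6348, -0.0622, 0.2797]
orientation: [-1.226, -2.893, -0.003]
force: [1.9, 7.5, 0.2]
opening: 0.0126
gripper_force: 45.0
```

```bash
python3 m.py
```

```text
t 18.50 turn 0.6503 Mz 0.138 J6 -0.303 | Mz 0.122 J6 -0.154 op 0.0125
```

>>> carry_out(
  targets=[
    {"hand": 0, "x": 0, "y": 0, "z": 0, "ax": 0, "ay": 0, "az": 0.025},
    {"hand": 0, "x": 0, "y": 0, "z": 0, "ax": 0, "ay": 0, "az": 0.05},
  ],
)

```text
t: 18.75
tool_pos: [0.6348, -0.0622, 0.2797]
orientation: [-1.297, -2.861, -0.003]
force: [2.4, 7.3, -0.6]
opening: 0.0127
gripper_force: 45.0
```

```bash
python3 m.py
```

```text
t 18.80 turn 0.7003 Mz 0.122 J6 -0.280 | Mz 0.121 J6 -0.131 op 0.013
```

>>> carry_out(
  targets=[
    {"hand": 0, "x": 0, "y": 0, "z": 0, "ax": 0, "ay": 0, "az": 0.025},
    {"hand": 0, "x": 0, "y": 0, "z": 0, "ax": 0, "ay": 0, "az": 0.05},
  ],
)

```text
t: 19.05
tool_pos: [0.6348, -0.0622, 0.2797]
orientation: [-1.369, -2.828, -0.003]
force: [1.9, 6.9, -0.1]
opening: 0.013
gripper_force: 45.0
```

```bash
python3 m.py
```

```text
t 19.10 turn 0.7503 Mz 0.157 J6 -0.258 | Mz 0.151 J6 -0.109 op 0.0126
```

The J6 rise puts contact at about 0.626 rad. It is now 0.057 N m above the baseline, which is about a 9.6 N nip, and the angle gives 9.9 N. I'll let go and lift clear.

>>> carry_out(
  targets=[
    {"hand": 0, "x": 0, "y": 0, "z": 0, "ax": 0, "ay": 0, "az": 0},
    {"hand": 20, "x": 0, "y": 0, "z": 0, "ax": 0, "ay": 0, "az": 0},
    {"hand": 45, "x": 0, "y": 0, "z": 0, "ax": 0, "ay": 0, "az": 0},
    {"hand": 45, "x": 0, "y": 0, "z": 0, "ax": 0, "ay": 0, "az": 0},
    {"hand": 45, "x": 0, "y": 0, "z": -0.02, "ax": 0, "ay": 0, "az": 0},
    {"hand": 45, "x": 0, "y": 0, "z": -0.06, "ax": 0, "ay": 0, "az": 0},
    {"hand": 45, "x": 0, "y": 0, "z": -0.11, "ax": 0, "ay": 0, "az": 0},
    {"hand": 45, "x": 0, "y": 0, "z": -0.11, "ax": 0, "ay": 0, "az": 0},
  ],
)

```text
t: 20.1
tool_pos: [0.6359, -0.0636, 0.3979]
orientation: [1.364, 2.818, 0.005]
force: [-0.3, -0.9, 0.2]
opening: 0.0417
gripper_force: 0.0
```

```bash
python3 - <<'E'
from h import *
pose(); c,im,d=snap("wrist","w7")
g=cv2.cvtColor(im,cv2.COLOR_BGR2GRAY)
v,u=np.nonzero((d>0)&(g<90)&(np.arange(400)[:,None]<230))
P=np.array([at_depth(c,a,b,d[b,a]) for a,b in zip(u,v)])
B=np.array([inbed(p) for p in P])
for n,lo,hi,x0,x1 in(("bar",.108,.13,-.03,.03),("handle",.068,.08,-.11,-.05)):
    k=(P[:,2]>lo)&(P[:,2]<hi)&(B[:,0]>x0)&(B[:,0]<x1)&(abs(B[:,1])<.03)
    if k.sum()>20: print(n,k.sum(),cv2.minAreaRect((B[k]*1000).astype(np.float32)),"z",np.median(P[k,2]))
E
```

```text
t 20.1 pos [ 0.6359 -0.0636  0.3979] yaw 2.2399 zax [ 0.0113 -0.0021 -0.9999] F [-0.27 -0.87  0.17] M [ 0.044 -0.112 -0.026] op 0.0417 gf 0.0
bar 643 ((-0.46124744415283203, -0.24802017211914062), (11.827597618103027, 42.34173583984375), 46.017417907714844) z 0.11728419486898584
handle 389 ((-80.77622985839844, -0.9838576316833496), (11.427342414855957, 31.95905876159668), 88.29230499267578) z 0.07520988181089577
```

View pics/w7.png

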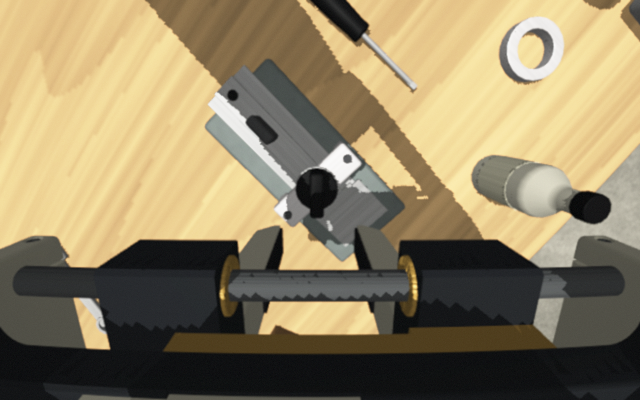

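The gauge is still home, with its handle at x = -80.8 mm and y = -1 mm. The knob stands turned by 0.75 rad and the hand is clear, so I'm handing in.

```bash
python3 -c "
from h import *
print(robot.close_job())"
```

```text
the job is handed in; nothing more can be done
None
```

The job is handed in at about 20 s; no verdict came back. By my measurements the gauge is fully home and nipped at about 10 N, the hand is clear, and the spanner and screwdriver were not touched.

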